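# Lock the die jig with its pin by feel

### The arm

A 6-joint arm with a two-finger parallel gripper is mounted at the origin on a cart in front of the work surface, level with it; the furniture and walls round the work are solid. World frame = base frame: x ahead of the robot, y to its left, z up, the work surface at z = 0. Lengths are in mm, angles in rad, forces in N, time in s.
With the tool pointing down it reaches from about 400 to 825 mm from the base axis. Payload 7 kg.
Tool frame: the origin (TCP) lies at the very end of the fingers, on their centre line; the grasp point (between the pads) lies 19 mm behind it; z points along the fingers, y is the direction in which the jaws open and shut (so a half turn about z gives the same grasp; the last joint's range is limited). The gripper opens to 88 mm and grips with 3 to 60 N. Pads are 19 mm wide; open, the fingers measure 130 mm over their backs; the gripper's body (78 mm by 193 mm) begins 47 mm behind the grasp point.
Start: joints at [1.494, 0.359, 0.012, 0, -1.224, -0.288], TCP at [240.822, 630.555, 226.561] pointing down, gripper open.
Joint ranges: [-3.07, 3.07], [-1.43, 2.12], [-1.02, 1.25], [-3.03, 1.67], [-3.05, -0], [-3.03, 3.03]. Speed limits (rad/s): [2.39, 2.39, 3.01, 3.14, 3.14, 3.14].

### API

Orientations are given as a unit quaternion [x, y, z, w].
In Python, from plant import bot gives the robot as it stands. Calls block until the motion is done:
- bot.move_ptp(position, orientation): joint-space move of the TCP to a pose.
- bot.line_to(position, velocity=150, ori=None): straight line of the TCP; ori=None keeps the orientation; velocity is the mean speed in mm/s.
- bot.move_joints(angles): joint-space move.
- bot.move_gripper(opening, force=None): finger opening in mm; force is the grip in N (None keeps the last); returns when the fingers have stopped.
- bot.pause(seconds).
- bot.solve_ik(position, orientation): joint angles nearest the present ones, or None.
- bot.read_state(): the state.
- bot.camera(name): name is "scene" or "top" or "wrist"; returns the picture (480x640x3 uint8, red, green, blue); there is no depth.
- bot.get_calibration(name): a dict with "fx", "fy", "cx", "cy" (pixels), "view" (4x4, takes a point from world to camera coordinates); the wrist camera has in their place "T_tool_cam" (4x4, takes a point from camera to tool coordinates, whose origin is the TCP and whose axes are the flange's). Camera axes: x right, y up, looking along -z (the intrinsics and any distortion apply to the point x, -y, -z); pixel columns grow to the right and rows downward; lengths in mm; the calibration is good to about 2 mm. A picture is of the moment at which its call begins: read the wrist's pose just before it. get_calibration takes no time and is no camera call.
A pose or a line that the arm cannot do raises bot.Unreachable and nothing moves.
- bot.close_job(): hands the job in, once; it reports no verdict.
The state is a dict: "t": time; "joint_pos": joint angles; "qvel": joint speeds; "tau": joint torques, N m; "tcp_pos": TCP position; "eef_rot": TCP orientation; "contact_force": force on the tool from outside, world axes, zero at the start; "moment": the same for the moment, N m; "width": finger opening in mm.
Only numpy, scipy, OpenCV 4.12 (cv2) and the standard library are available. Lean on these libraries where they do the work, as an engineer would, in place of code of your own. Each camera call takes 0.05 s, during which the arm holds its last target.

### The job

The die carriage inside the small steel jig has to be locked. Lift the red-handled locking pin out of its wooden rest, put its tip level through the long slot in the jig's front plate and, pressing only lightly, slide the tip along the sprung plate behind the slot until it drops into the hidden hole. Then push the pin gently fully home, until its brass collar meets the front plate, and let go; never force the pin, do not drop it, and leave the plastic cone and the dark box where they are.

Things in the scene. Friction and masses are not known exactly. Their poses are not given: they have to be found in the camera images.
- locking_pin: Loose level locking pin, about 0.12 kg. Origin on its axis, where to grip; +x runs along it to the tip. Red handle, flat upright sides: 18 mm wide (y), 20 mm high, x -36 to +24 mm. Round brass collar, 30 mm in diameter, x +24 to +30 mm. Round steel shank, 12 mm in diameter, x +30 to +72 mm; the last 4 mm are a cone, 6 mm across at the tip.
- pin_tip (a point): Tip of the pin on its axis, 72 mm ahead (+x) of the pin's origin.
- pin_collar (a point): Centre of the front face of the pin's brass collar, 30 mm ahead (+x) of the pin's origin.
- jig: Steel jig fixed to the bench: housing 80 mm deep (x), 150 mm wide (y), 66 mm high, on an 8 mm thick foot plate 176 mm wide that reaches 4 mm in front of it. Origin on the bench under the housing's centre; +x points from the front plate into the jig, roughly away from the robot. The front face lies 40 mm towards -x from the origin. Place and yaw vary.
- jig_slot (a point): Centre of the slot in the jig's front plate, on its front face, 40 mm above the bench; axes as the jig's. The level slot is 52 mm wide (y -26 to +26 mm) and 15 mm high, the plate 8 mm thick. When the pin is home its collar lies against this face and 42 mm of shank is inside; the released pin may sag 2 mm and droop 5 degrees.
- index_face (a point): Point 18 mm straight behind (+x) the slot's centre, on the front of the hidden sprung index plate. It yields from 2 N, then 0.8 N per mm more for 6 mm, then is solid. It has one hole, 14.5 mm wide, 18 mm deep and open behind, at slot height, up to 16 mm (y) either side of this point, unknown but fixed. With the tip over the hole the plate springs forward: the push drops and sideways motion is blocked.
- pin_rest: Wooden rest fixed to the bench: base 116 x 46 mm, 10 mm high, two notched saddles that hold the pin's axis 40 mm above the bench; the pin lifts straight up. The saddles stand 26 to 34 mm behind (-x) and 47 to 57 mm ahead (+x) of the pin's origin, at most 42 mm high. Origin on the bench below the pin's origin; +x as the pin's.
- wax_cone: Bystander: small white plastic cone, 45 mm across, 40 mm high, loose on the bench to the right of the jig. Origin under its centre. Leave it.
- tin_box: Bystander: small dark box, 40 x 54 x 24 mm, loose on the bench left of the pin rest. Origin under its centre. Leave it.

How it is judged:
By the outcome, as a careful person would: the job done as asked, in the order asked, and still so for the second after the job is handed in, with the robot touching nothing.
It also fails if it takes over 64 s, if anything falls off the work surface, if the arm or the gripper's body presses on something with over 40 N, if the wrist force passes 120 N, or if a joint passes its speed limit or range.

## Working session

There is one attempt and no reset: what is moved stays moved. The work goes in short steps, each a Python script; the robot and the scene stay as the last script left them, time stands still between calls to the robot, and variables do not carry over. Pictures are saved under pics/ and viewed, and the job is handed in when it is done.

```bash
ls; mkdir -p pics; python3 - <<'E'
from plant import bot
import cv2
for n in("scene","top","wrist"):
    s=bot.read_state(); im=bot.camera(n); cv2.imwrite(f"pics/{n}0.png",im[:,:,::-1]); print(n,bot.get_calibration(n))
print(s)
E
```

```text
pics
scene {'fx': 448.35318081722744, 'fy': 448.35318081722744, 'cx': 321.90689795616555, 'cy': 232.96088509229165, 'view': array([[ 8.96175016e-01, -4.43610770e-01, -8.93447892e-03,
        -4.57639677e+02],
       [ 3.38458115e-01,  6.70449515e-01,  6.60260215e-01,
        -2.37647635e+02],
       [-2.86908425e-01, -5.94732656e-01,  7.50983770e-01,
        -8.18719419e+02],
       [ 0.00000000e+00,  0.00000000e+00,  0.00000000e+00,
         1.00000000e+00]])}
top {'fx': 468.57898272644053, 'fy': 468.57898272644053, 'cx': 318.8190062359925, 'cy': 236.15175083847296, 'view': array([[ 1.76127825e-02, -9.99790238e-01,  1.04532397e-02,
         1.05806839e+00],
       [ 9.85482816e-01,  1.91245113e-02,  1.68694613e-01,
        -5.20437283e+02],
       [-1.68859140e-01,  7.33030657e-03,  9.85612935e-01,
        -9.04312575e+02],
       [ 0.00000000e+00,  0.00000000e+00,  0.00000000e+00,
         1.00000000e+00]])}
wrist {'fx': 422.895891750447, 'fy': 422.895891750447, 'cx': 320.79018376265986, 'cy': 244.9777431915884, 'T_tool_cam': array([[-4.98123659e-04,  9.64440516e-01,  2.64299533e-0
[... 255 characters left out ...]
0,
         1.00000000e+00]])}
{'t': 0.1, 'joint_pos': array([ 1.49411501e+00,  3.59334317e-01,  1.11550203e-02, -2.83119211e-04,
       -1.22412704e+00, -2.88145549e-01]), 'qvel': array([ 0.00050341, -0.00199158,  0.0024777 , -0.00129103,  0.00106257,
        0.00071676]), 'tau': array([-1.26410407e-03, -5.84162486e+01,  2.93748969e+01,  7.01526403e+00,
        1.01389509e-02, -6.01356601e-05]), 'tcp_pos': array([240.68074053, 630.15999688, 225.71062518]), 'eef_rot': array([ 9.83399719e-01, -1.81450833e-01, -5.26787965e-05,  7.64836559e-04]), 'contact_force': array([ 0.58991661, -0.39636592, -0.51980308]), 'moment': array([-0.04204481,  0.0090113 ,  0.04396317]), 'width': 87.37889910332713}
```

View pics/scene0.png

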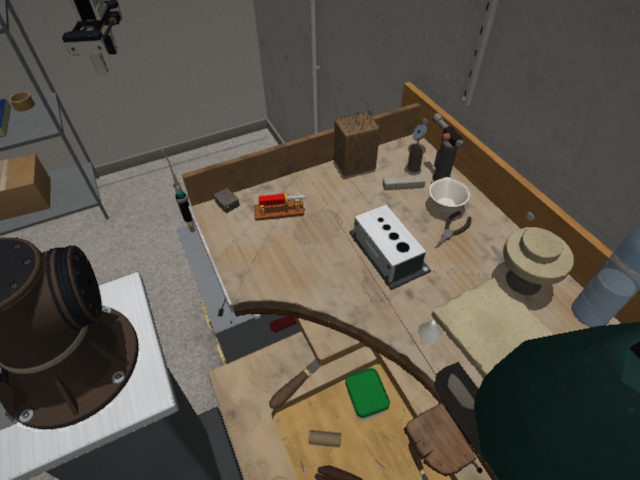

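View pics/top0.png

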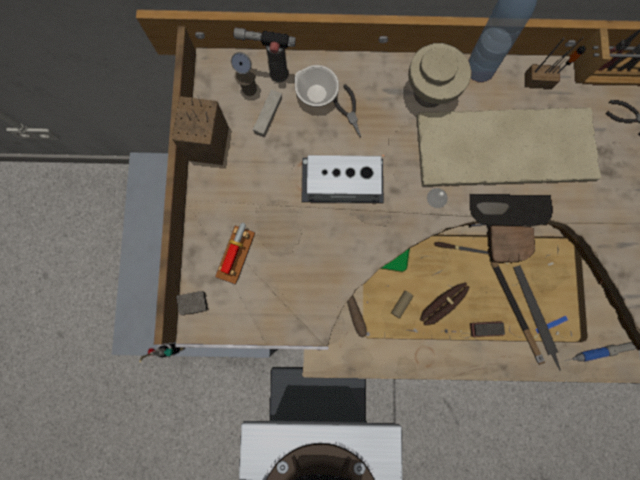

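View pics/wrist0.png

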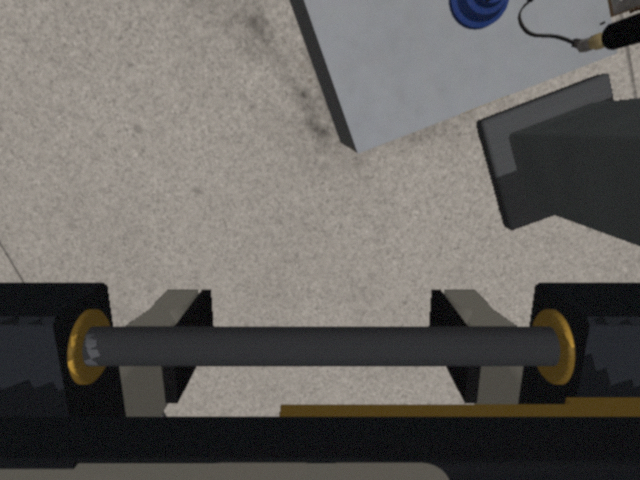

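Top view: the pin is at about (235,252) px in its rest, the jig at (343,178), the dark box at (192,302) and the cone at (437,198). I'll enlarge these.

```bash
python3 - <<'E'
import cv2,numpy as np
im=cv2.imread("pics/top0.png"); 
a=cv2.resize(im[215:290,200:275],(600,600),interpolation=2)
b=cv2.resize(im[145:211,295:393],(784,528),interpolation=2)
cv2.imwrite("pics/t_pin.png",a);cv2.imwrite("pics/t_jig.png",b)
im=cv2.imread("pics/scene0.png")
cv2.imwrite("pics/s_jig.png",cv2.resize(im[195:295,340:440],(800,800),interpolation=2)[:600+200][:].copy()[100:700])
cv2.imwrite("pics/s_pin.png",cv2.resize(im[180:230,240:320],(800,500),interpolation=2))
E
```

```text
(no output)
```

View pics/t_pin.png

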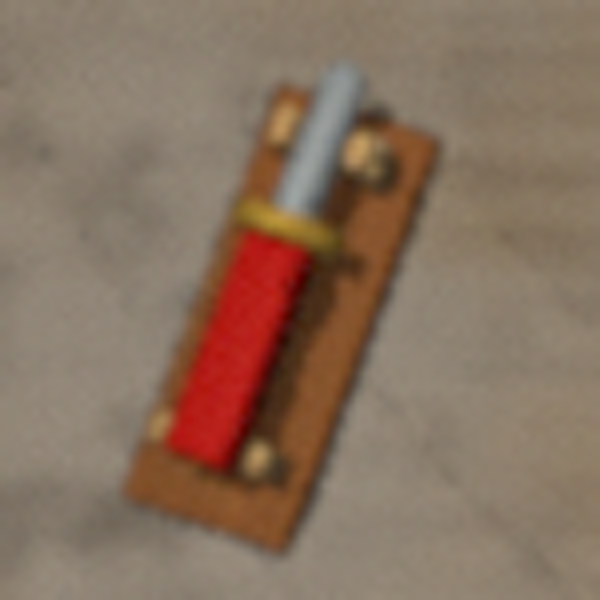

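View pics/t_jig.png

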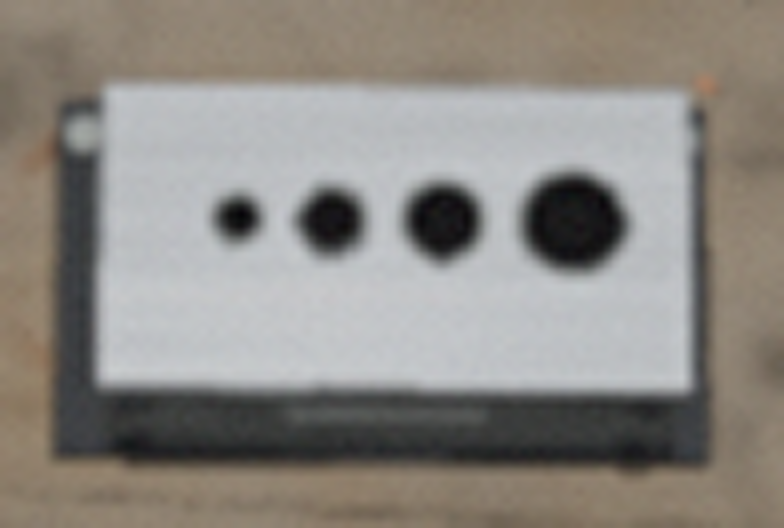

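View pics/s_jig.png

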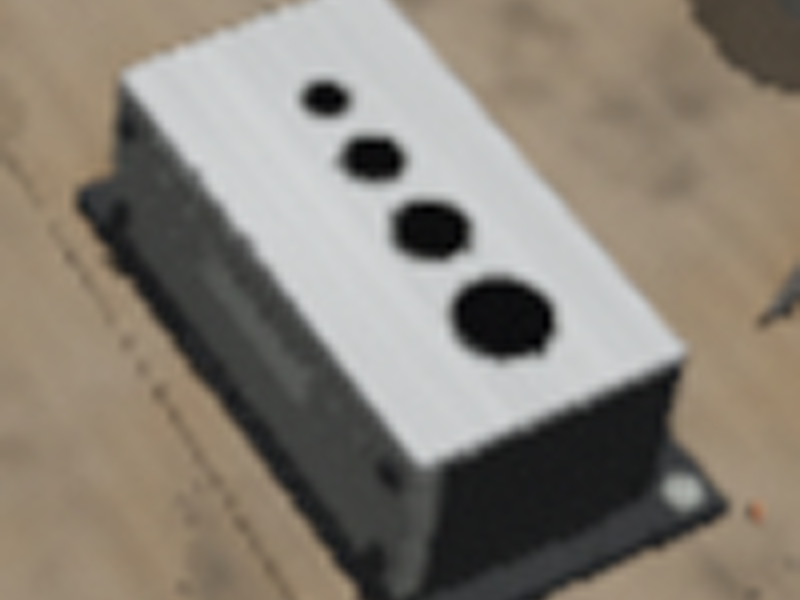

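View pics/s_pin.png

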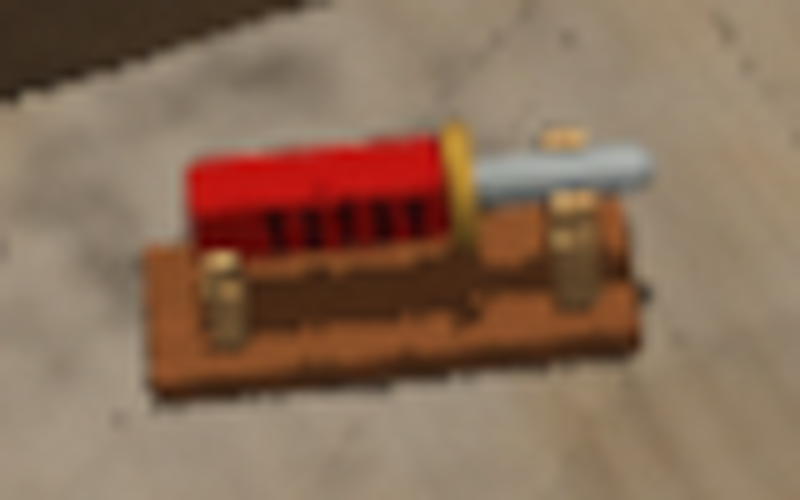

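```bash
cat > h.py <<'E'
import numpy as np
from plant import bot
from scipy.optimize import least_squares
C={n:bot.get_calibration(n) for n in("scene","top")}
def proj(n,P):
    c=C[n];p=np.c_[P,np.ones(len(P))]@np.asarray(c['view']).T
    return np.c_[c['cx']+c['fx']*p[:,0]/-p[:,2],c['cy']-c['fy']*p[:,1]/-p[:,2]]
def place(q,L):
    c,s=np.cos(q[2]),np.sin(q[2]);L=np.asarray(L,float)
    return np.c_[q[0]+c*L[:,0]-s*L[:,1],q[1]+s*L[:,0]+c*L[:,1],L[:,2]]
def fit(obs,q0):
    def r(q): return np.concatenate([(proj(n,place(q,L))-np.array(px)).ravel() for n,L,px in obs])
    s=least_squares(r,q0); return s.x,r(s.x)
E
cat > loc.py <<'E'
from h import *
np.set_printoptions(precision=2,suppress=True)
def cr(p,ox,oy,k): p=np.array(p,float); return (p+.5)/k-.5+[ox,oy]
for H in(66,74):
    t=("top",[[40,75,H],[40,-75,H],[-40,-75,H],[-40,75,H]],cr([[103,85],[692,93],[693,390],[96,387]],295,145,8))
    s=("scene",[[-40,75,H],[-40,-75,H],[40,-75,H]],cr([[120,72],[422,468],[688,352]],340,207.5,8))
    for o in([t],[s],[t,s]):
        q,r=fit(o,[550,0,0]); print(H,q,r)
L=[[-36,9,50],[-36,-9,50],[27,15,40],[27,-15,40],[72,0,40]]
t=("top",L,cr([[168,446],[234,470],[238,213],[342,241],[347,66]],200,215,8))
s=("scene",[[-36,-9,50],[-36,9,50],[72,0,40]],cr([[193,205],[190,165],[651,165]],240,180,10))
for o in([t],[s],[t,s]):
    q,r=fit(o,[400,180,0]); print(q,r)
E
python3 loc.py
```

```text
66 [644.64 -38.05   0.01] [-0.15 -0.28 -0.23 -0.37  0.17  0.56  0.2   0.07]
66 [648.2  -37.64   0.01] [-0.17 -0.06 -0.2   0.    0.36  0.02]
66 [645.96 -38.1    0.01] [-0.16 -0.81 -0.25 -1.08  0.25 -0.17  0.29 -0.47 -1.08  0.54 -0.81  0.58
 -0.33  0.42]
74 [642.17 -37.56   0.01] [-0.47 -0.46  0.1  -0.54  0.5   0.73 -0.13  0.23]
74 [643.96 -42.85   0.  ] [-0.51 -0.46 -0.26  0.2   0.74  0.1 ]
74 [643.15 -39.51   0.01] [ 0.44 -0.79  0.99 -1.1   1.54  0.16  0.92 -0.12 -1.76 -1.16 -1.19 -0.87
 -0.42 -1.14]
[477.95 185.99  -0.29] [-0.27  0.45  0.08  0.17 -0.49 -0.45  0.55  0.45  0.13 -0.66]
[481.43 187.95  -0.31] [-0.23  0.73 -0.39 -0.69  0.63 -0.12]
[478.97 186.32  -0.29] [-0.53 -0.14 -0.21 -0.36 -0.5  -0.97  0.49  0.03  0.26 -1.07 -0.92  1.67
 -1.18  0.24 -0.09  0.35]
```

```bash
python3 - <<'E'
import cv2
im=cv2.imread("pics/top0.png"); cv2.imwrite("pics/t_w.png",cv2.resize(im[200:360,130:230],(500,800),interpolation=2)[:600])
im=cv2.imread("pics/scene0.png"); cv2.imwrite("pics/s_w.png",cv2.resize(im[110:260,170:320],(600,600),interpolation=2))
E
```

```text
(no output)
```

View pics/t_w.png

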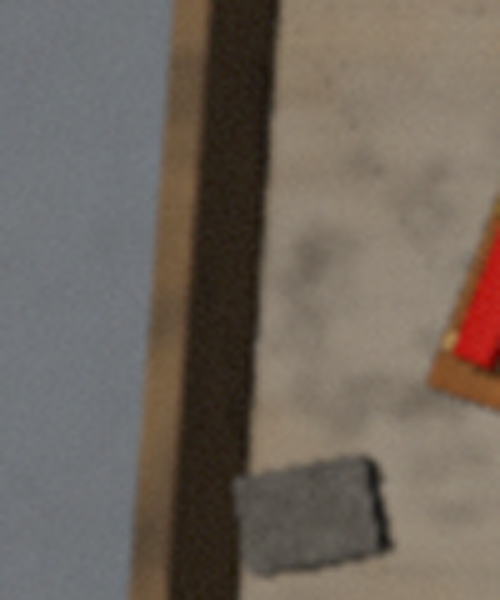

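View pics/s_w.png

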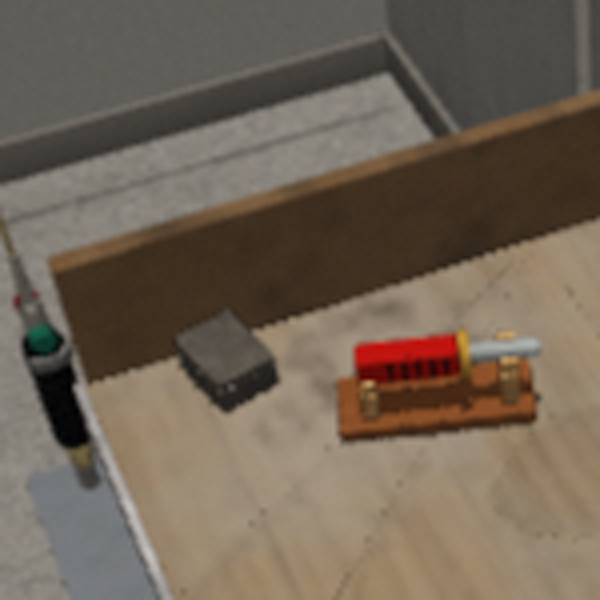

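```bash
cat >> h.py <<'E'
def back(n,uv,z,axis=2):
    c=C[n];V=np.asarray(c['view']);R=V[:3,:3];o=-R.T@V[:3,3]
    d=R.T@np.array([(uv[0]-c['cx'])/c['fx'],-(uv[1]-c['cy'])/c['fy'],-1]); return o+d*(z-o[axis])/d[axis]
E
python3 - <<'E'
from h import *
for r in(215,265,300): 
    b=back("top",(184.5-(r-215)*.09,r),0); print(b, back("top",(171.5-(r-215)*.09,r),b[1],1))
# scene: board end top (50,262)/4 ; bottom (90,383)/4
b=back("scene",(170+90/4,110+383/4),0);print(b,back("scene",(170+50/4,110+262/4),b[1],1))
print(back("top",(192,302),24))
E
```

```text
[568.05200945 297.21954328   0.        ] [548.87787337 297.21954328  87.94988557]
[461.06931336 299.56364914   0.        ] [451.75898752 299.56364914  85.8395421 ]
[388.45906048 301.15461781   0.        ] [385.5797737  301.15461781  84.42155031]
[308.53751523 296.8083088    0.        ] [307.85452819 296.8083088   96.92795645]
[384.32322812 263.5208816   24.        ]
```

```bash
cat >> h.py <<'E'
def Q(y): return [np.cos(y/2),np.sin(y/2),0,0]
def yaw(q): return 2*np.arctan2(q[1],q[0])
from scipy.spatial.transform import Rotation as Ro
W=bot.get_calibration("wrist")
def wproj(s,P):
    R=Ro.from_quat(s['eef_rot']).as_matrix(); T=np.asarray(W['T_tool_cam'])
    p=((np.asarray(P)-s['tcp_pos'])@R-T[:3,3])@T[:3,:3]
    return np.c_[W['cx']+W['fx']*p[:,0]/-p[:,2],W['cy']-W['fy']*p[:,1]/-p[:,2]]
def wfit(s,L,px,q0):
    r=lambda q:(wproj(s,place(q,L))-np.array(px)).ravel()
    o=least_squares(r,q0);return o.x,r(o.x)
def show(s):
    print("t%.2f"%s['t'],np.round(s['tcp_pos'],2),"yaw %.4f"%yaw(s['eef_rot']),"F",np.round(s['contact_force'],2),"w %.2f"%s['width'])
E
python3 - <<'E'
from h import *
import cv2,pickle
bot.move_ptp([478.5,186.3,150],Q(-.29)); 
s=bot.read_state();im=bot.camera("wrist");cv2.imwrite("pics/w1.png",im[:,:,::-1]);pickle.dump(s,open("s1.pkl","wb"));show(s);print(s['eef_rot'])
E
```

```text
t2.00 [478.72 187.21 150.18] yaw -0.2892 F [-0.75 -0.73  0.07] w 87.47
[ 9.89567120e-01 -1.44072324e-01  2.02982488e-04 -1.96766260e-04]
```

View pics/w1.png

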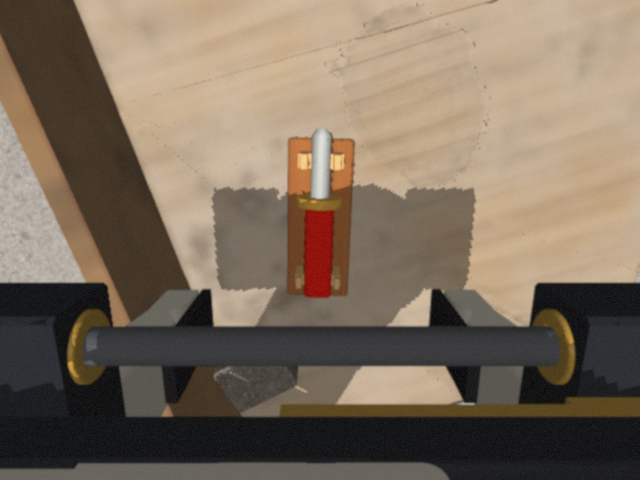

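```bash
python3 - <<'E'
import cv2
im=cv2.imread("pics/w1.png"); cv2.imwrite("pics/w1c.png",cv2.resize(im[120:305,270:370],(324,600),interpolation=2) if 0 else cv2.resize(im[120:305,275:365],(288,592),interpolation=2))
im2=cv2.resize(im[120:170,280:360],(640,400),interpolation=2);im3=cv2.resize(im[190:305,280:360],(416,598),interpolation=2)
cv2.imwrite("pics/w1a.png",im2);cv2.imwrite("pics/w1b.png",im3)
E
```

```text
(no output)
```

View pics/w1a.png

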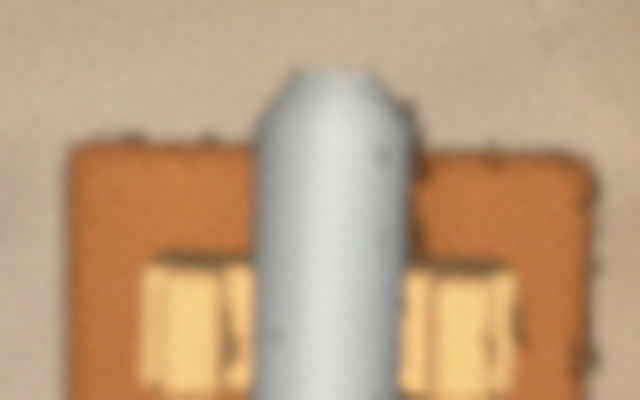

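View pics/w1b.png

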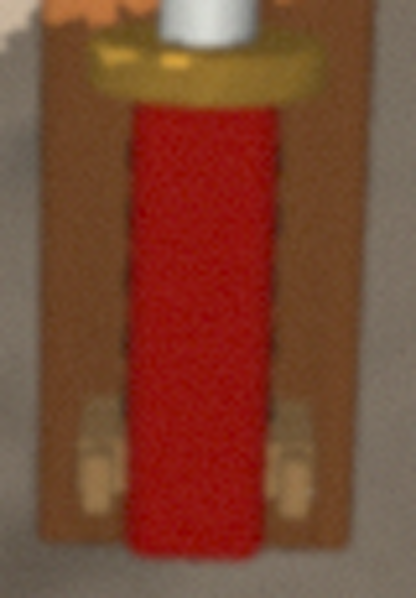

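```bash
python3 - <<'E'
from h import *
import pickle
np.set_printoptions(precision=2,suppress=True)
s=pickle.load(open("s1.pkl","rb"))
cr=lambda p,ox,oy,k:(np.array(p,float)+.5)/k-.5+[ox,oy]
px=np.r_[cr([[337,70]],280,120,8),cr([[128,555],[265,558],[132,105],[278,108]],280,190,5.2)]
q,r=wfit(s,[[72,0,40],[-36,9,50],[-36,-9,50],[24,9,50],[24,-9,50]],px,[478,186,-.29]);print(q,q[2],r)
E
```

```text
[478.45 189.09  -0.31] -0.31457617668369975 [-0.36 -0.39 -0.75  2.09  0.35  2.15 -0.15 -1.74  0.88 -1.6 ]
```

```bash
python3 - <<'E'
from h import *
import cv2,pickle
bot.move_gripper(44,25)
bot.line_to([478.4,188.5,64],200,Q(-.31)); 
s=bot.read_state();im=bot.camera("wrist");pickle.dump(s,open("s2.pkl","wb"));show(s)
cv2.imwrite("pics/w2.png",im[:,:,::-1])
E
```

```text
t3.53 [478.83 188.71  64.46] yaw -0.3094 F [ 0.44 -0.45  1.44] w 44.18
```

View pics/w2.png

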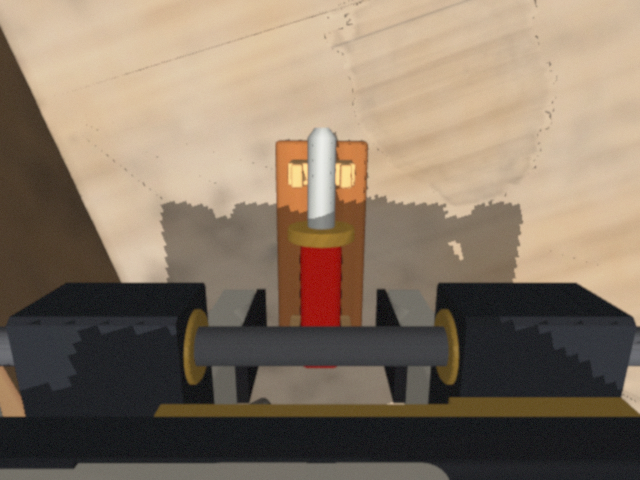

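Wrist view: handle (cols 301–341), tip (321,127) and the finger midpoint (col 321) are all aligned. Next I descend and grip.

```bash
python3 - <<'E'
from h import *
import cv2,pickle
bot.line_to([478.3,188.4,22],80); bot.pause(.15); show(bot.read_state())
bot.move_gripper(12,10); show(bot.read_state())
bot.move_gripper(12,30); bot.pause(.2)
s=bot.read_state();show(s);pickle.dump(s,open("sg.pkl","wb"))
im=bot.camera("wrist");cv2.imwrite("pics/w3.png",im[:,:,::-1])
E
```

```text
t4.41 [478.68 188.72  22.59] yaw -0.3099 F [-0.62 -0.31  0.56] w 44.11
t4.96 [478.35 188.43  22.07] yaw -0.3100 F [0.5  0.12 0.45] w 18.05
t5.38 [478.35 188.45  22.07] yaw -0.3100 F [-0.38  0.    3.2 ] w 17.88
```

View pics/w3.png

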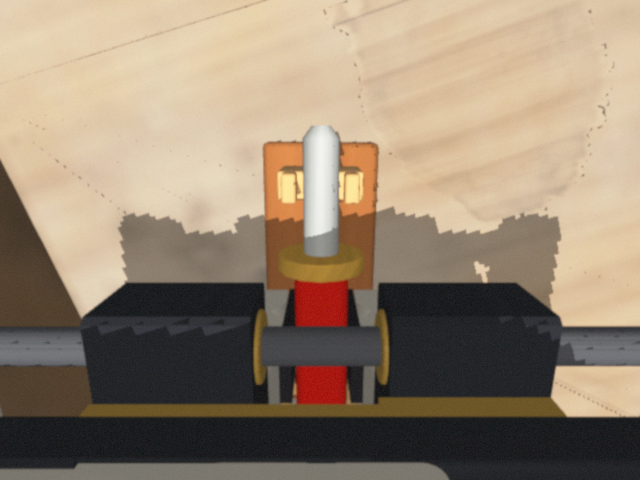

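```bash
python3 - <<'E'
from h import *
import cv2,pickle
np.set_printoptions(precision=2,suppress=True)
s=pickle.load(open("sg.pkl","rb"))
u=np.array([320.5,125.5])
f=lambda d: wproj(s,place([s['tcp_pos'][0],s['tcp_pos'][1],-.31],[[d,0,40]]))[0]
for d in(70,72,74): print(d,f(d))
bot.line_to([478.3,188.4,110],150)
bot.move_ptp([525,-38,150],Q(.01)); bot.pause(.3)
s=bot.read_state();im=bot.camera("wrist");pickle.dump(s,open("s4.pkl","wb"));show(s)
cv2.imwrite("pics/w4.png",im[:,:,::-1])
E
```

```text
70 [321.62 130.57]
72 [321.63 124.06]
74 [321.63 117.5 ]
t7.39 [524.99 -37.12 149.83] yaw 0.0113 F [ 0.11  0.33 -1.04] w 17.62
```

View pics/w4.png

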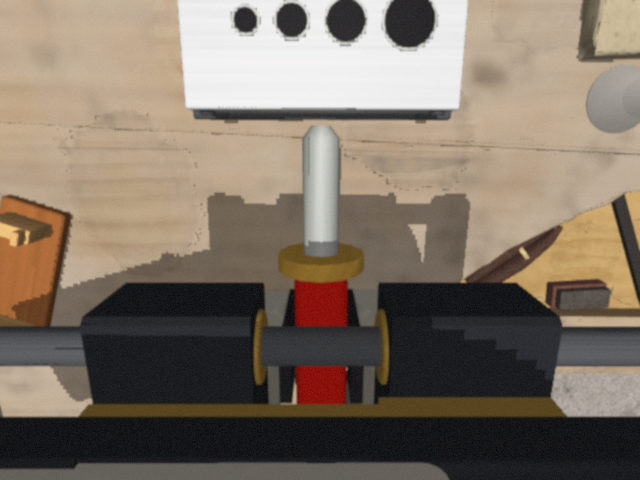

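```bash
python3 - <<'E'
import cv2
im=cv2.imread("pics/w4.png"); a=cv2.resize(im[80:130,170:220],(400,400),interpolation=2);b=cv2.resize(im[80:130,430:480],(400,400),interpolation=2)
cv2.imwrite("pics/w4c.png",cv2.hconcat([a,b]))
E
```

```text
(no output)
```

View pics/w4c.png

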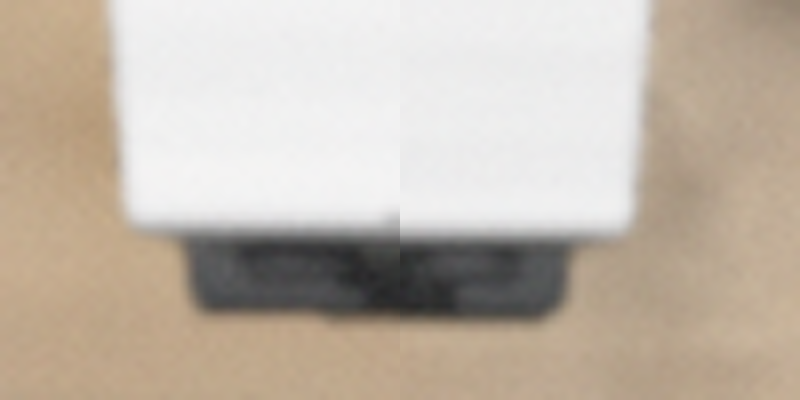

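```bash
python3 - <<'E'
from h import *
import pickle
np.set_printoptions(precision=3,suppress=True)
s=pickle.load(open("s4.pkl","rb"))
q,r=wfit(s,[[-40,75,66],[-40,-75,66]],[[185.6,108.5],[459.5,109.4]],[645,-38,0]);print(q,r)
print(wproj(s,place(q,[[-44,88,8],[-44,-88,8],[-44,88,0]])))
E
```

```text
[646.052 -36.532   0.008] [-0.742  0.058  0.743  0.064]
[[192.604 118.625]
 [451.637 119.469]
 [195.949 118.892]]
```

```bash
cat >> h.py <<'E'
J=np.array([645.9,-37.0,0.008]); ZG=22.03; TIP=71.7
def tcp_for(tx,ty):  # tip at jig-frame (tx from front face, ty)
    p=place(J,[[-40+tx-TIP,ty,0]])[0]; return [p[0],p[1],ZG]
def rd(n=5,dt=.02,F0=0):
    f=[]
    for i in range(n):
        bot.pause(dt); s=bot.read_state(); f.append(s['contact_force'])
    f=np.mean(f,0)-F0; c,sn=np.cos(J[2]),np.sin(J[2])
    p=np.array(s['tcp_pos']);d=p[:2]-J[:2]
    tip=[c*d[0]+sn*d[1]+40+TIP,-sn*d[0]+c*d[1],p[2]-ZG]
    return s['t'],np.array(tip),np.array([c*f[0]+sn*f[1],-sn*f[0]+c*f[1],f[2]]),s
E
python3 - <<'E'
from h import *
import cv2
np.set_printoptions(precision=2,suppress=True)
p=tcp_for(-20,17); bot.line_to([p[0],p[1],80],150,Q(J[2])); bot.line_to(p,60); bot.pause(.3)
t,tip,f,s=rd(10); print(t,tip,f); np.save("F0.npy",np.mean([rd(5)[2] for _ in range(2)],0)); 
cv2.imwrite("pics/w5.png",bot.camera("wrist")[:,:,::-1]);cv2.imwrite("pics/s5.png",cv2.resize(bot.camera("scene")[160:300,300:460][:,:,::-1],(800,700)))
show(s); print(s['eef_rot'],np.load("F0.npy"))
E
```

```text
9.6583 [-19.97  17.01   0.09] [-0.09  0.07 -1.03]
t9.66 [514.1  -21.04  22.12] yaw 0.0080 F [ 0.56  0.72 -1.49] w 17.95
[ 1.  0.  0. -0.] [ 0.09 -0.   -0.94]
```

View pics/w5.png

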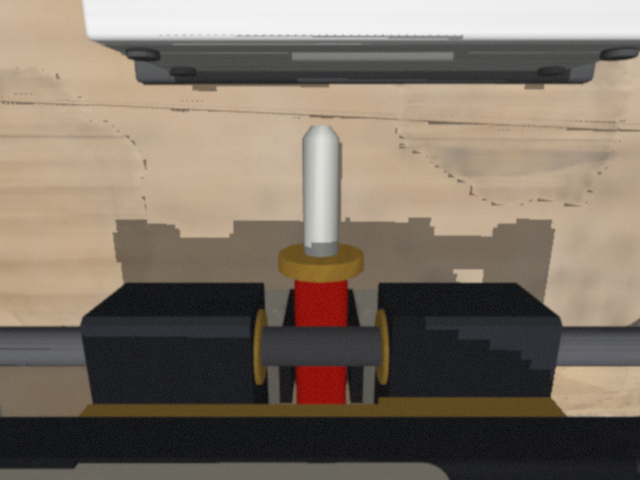

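View pics/s5.png

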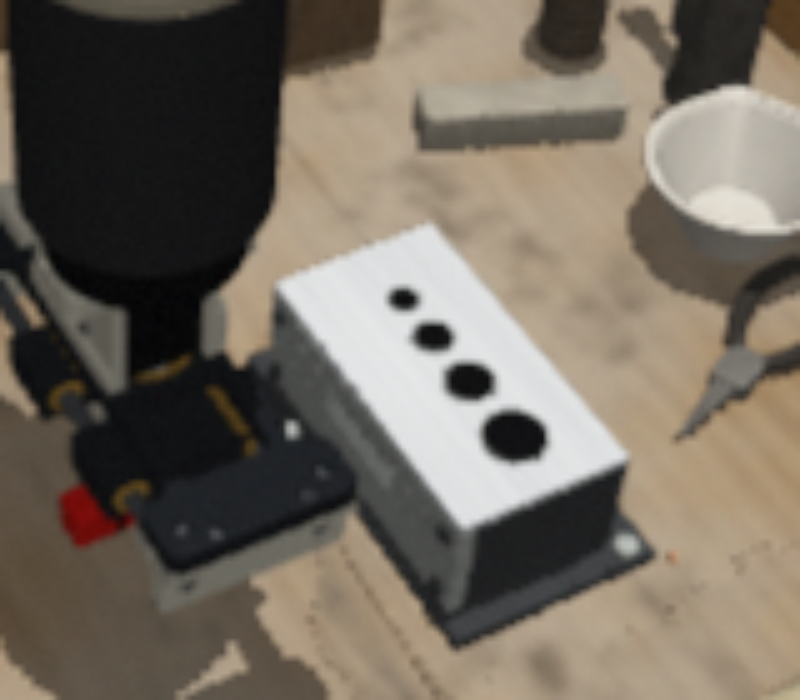

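```bash
python3 - <<'E'
from h import *
np.set_printoptions(precision=2,suppress=True)
F0=np.load("F0.npy")
def rep():
    t,tip,f,s=rd(4); f=f-F0; print("%.2f"%t,tip,f); return tip,f
stop=False
for tx in (-3,2,6,10,14,16):
    bot.line_to(tcp_for(tx,17),30); tip,f=rep()
    if abs(f).max()>4: stop=True;break
if not stop:
  for tx in np.arange(17,23,.75):
    bot.line_to(tcp_for(tx,17),15); tip,f=rep()
    if f[0]<-2.6 or abs(f).max()>5: break
E
```

```text
10.71 [-3.25 16.92 -0.09] [-0.26 -0.46 -0.44]
11.09 [ 1.99 16.99 -0.04] [0.38 0.11 0.05]
11.44 [ 6.   16.98 -0.05] [-0.21 -0.14 -0.06]
11.79 [10.01 17.01 -0.06] [-0.25 -0.59 -0.07]
12.14 [14.01 17.   -0.05] [-0.11 -0.25  0.06]
12.46 [16.04 17.01  0.  ] [-0.17  0.27  0.29]
12.78 [17.01 17.01  0.01] [-0.29  0.09  0.2 ]
13.09 [17.75 17.01 -0.  ] [ 0.07 -0.1   0.05]
13.41 [18.18 16.92 -0.11] [-1.37 -0.07 -0.24]
13.72 [18.87 16.92 -0.13] [-2.82  0.05  0.11]
```

```bash
python3 - <<'E'
from h import *
np.set_printoptions(precision=2,suppress=True)
F0=np.load("F0.npy")
def rep():
    t,tip,f,s=rd(4); f=f-F0; print("%.2f"%t,tip,f); return tip,f
bot.line_to(tcp_for(20.2,17),15);rep()
for y in np.arange(16,-17.6,-1.):
    bot.line_to(tcp_for(20.2,y),15); tip,f=rep()
    if abs(f[1])>3 or f[0]>-1.5 or abs(f).max()>7: break
E
```

```text
14.04 [19.91 16.93 -0.14] [-3.6   0.01 -0.24]
14.36 [20.08 16.02 -0.06] [-3.53  0.99 -0.17]
14.68 [20.15 14.98 -0.02] [-3.7   1.93 -0.51]
14.99 [20.2  13.96  0.01] [-3.11  1.22  0.01]
15.31 [20.19 12.91 -0.01] [-3.6   1.29 -0.33]
15.62 [20.19 11.88  0.02] [-3.44  0.2   0.19]
15.94 [20.42 10.54  0.1 ] [-1.09 -3.57 -0.25]
```

```bash
python3 - <<'E'
from h import *
np.set_printoptions(precision=2,suppress=True)
F0=np.load("F0.npy")
def rep():
    t,tip,f,s=rd(4); f=f-F0; print("%.2f"%t,tip,f); return tip,f
for y in np.arange(10.5,4,-.5):
    bot.line_to(tcp_for(20.2,y),15); tip,f=rep()
    if f[1]>3 or abs(f).max()>7: break
E
```

```text
16.26 [20.35 10.42  0.06] [-1.23 -3.25 -0.29]
16.57 [20.4  10.11  0.07] [-1.51 -2.42 -0.14]
16.89 [20.42  9.68  0.06] [-0.73 -0.42  0.01]
17.21 [20.49  9.13  0.1 ] [-0.05 -0.26 -0.11]
17.52 [20.24  8.5   0.01] [-0.2  -0.11  0.14]
17.84 [20.19  7.97 -0.02] [-0.67 -0.02 -0.13]
18.16 [20.19  7.49 -0.  ] [0.08 0.2  0.05]
18.48 [20.2   6.97  0.  ] [ 0.01  0.2  -0.18]
18.79 [20.18  6.47  0.  ] [ 0.03 -0.07 -0.3 ]
19.11 [20.18  5.98 -0.02] [ 0.33  0.06 -0.44]
19.43 [20.19  5.45 -0.01] [-0.18 -0.17  0.03]
19.74 [20.2   4.99  0.  ] [0.15 0.3  0.18]
20.06 [20.22  4.47  0.01] [-0.45 -0.33 -0.27]
```

```bash
python3 - <<'E'
from h import *
np.set_printoptions(precision=2,suppress=True)
F0=np.load("F0.npy")
def rep():
    t,tip,f,s=rd(4); f=f-F0; print("%.2f"%t,tip,f); return tip,f
for y in np.arange(4,-2,-.5):
    bot.line_to(tcp_for(20.2,y),15); tip,f=rep()
    if f[1]>2 or abs(f).max()>5: break
E
```

```text
20.38 [20.21  4.    0.  ] [ 0.1   0.21 -0.29]
20.69 [20.19  3.49 -0.01] [0.12 0.62 0.22]
21.01 [20.2   3.06  0.  ] [-0.93  0.87 -0.53]
21.32 [20.21  2.63 -0.  ] [-0.58  2.35 -0.53]
```

```bash
python3 - <<'E'
from h import *
np.set_printoptions(precision=2,suppress=True)
F0=np.load("F0.npy")
def rep():
    t,tip,f,s=rd(4); f=f-F0; print("%.2f"%t,tip,f); return tip,f
bot.line_to(tcp_for(20.2,6.3),15); rep()
for tx in (22,23.5,25,27,30,33,36,38,39.5,40.5):
    bot.line_to(tcp_for(tx,6.3),20); tip,f=rep()
    if abs(f).max()>3: break
E
```

```text
21.79 [20.19  6.22  0.  ] [-0.42  0.05  0.08]
22.11 [22.04  6.24 -0.02] [ 0.25 -0.15 -0.23]
22.43 [23.5   6.3  -0.04] [-0.33 -0.31  0.1 ]
22.74 [24.99  6.28 -0.03] [-0.04  0.34  0.11]
23.06 [27.    6.29 -0.03] [-0.02 -0.19 -0.15]
23.43 [30.    6.29 -0.04] [-0.06  0.12 -0.01]
23.79 [32.98  6.27 -0.04] [ 0.03 -0.17 -0.36]
24.16 [36.    6.31 -0.04] [-0.31  0.34 -0.49]
24.48 [37.98  6.28 -0.04] [ 0.58  0.18 -0.14]
24.79 [39.52  6.29 -0.03] [-0.49  0.25  0.09]
25.11 [40.52  6.28 -0.01] [-0.08  0.13  0.29]
```

Free sliding down the hole; now the last bit, gently, until the collar touches.

```bash
python3 - <<'E'
from h import *
import cv2
np.set_printoptions(precision=2,suppress=True)
F0=np.load("F0.npy")
def rep():
    t,tip,f,s=rd(4); f=f-F0; print("%.2f"%t,tip,f); return tip,f
for tx in np.arange(41,44.1,.3):
    bot.line_to(tcp_for(tx,6.3),15); tip,f=rep()
    if f[0]<-4 or abs(f).max()>5: break
cv2.imwrite("pics/w6.png",bot.camera("wrist")[:,:,::-1])
E
```

```text
25.43 [41.    6.31 -0.  ] [-0.1   0.59 -0.2 ]
25.74 [41.31  6.31  0.01] [-0.29 -0.19 -0.11]
26.06 [41.61  6.29 -0.  ] [-0.02 -0.5  -0.18]
26.38 [41.89  6.29 -0.01] [-0.17 -0.12 -0.27]
26.69 [42.15  6.27 -0.03] [-0.83 -0.06 -0.12]
27.01 [42.13  6.23 -0.12] [-1.6   0.57  0.34]
27.32 [42.16  6.2  -0.17] [-4.19  0.44  1.74]
```

View pics/w6.png

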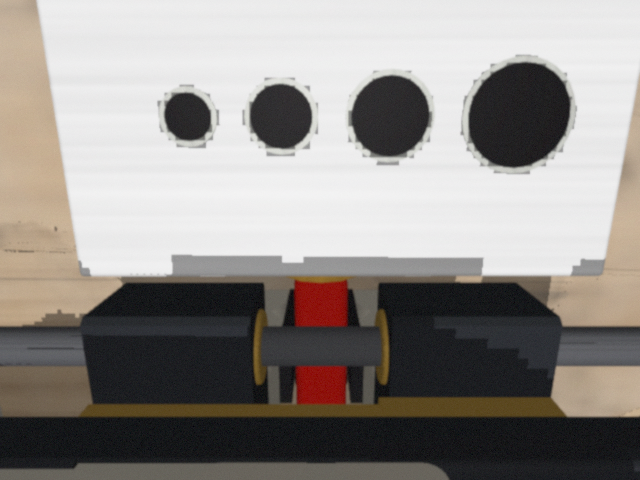

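```bash
python3 - <<'E'
from h import *
import cv2
bot.line_to(tcp_for(42.3,6.3),15)
bot.move_gripper(50); bot.pause(.2); t,tip,f,s=rd(4);print(t,tip,f)
p=s['tcp_pos']; bot.line_to([p[0],p[1],130],80); p=bot.read_state()['tcp_pos']
bot.line_to([p[0]-90,p[1],190],150);bot.pause(.2)
show(bot.read_state())
cv2.imwrite("pics/w7.png",bot.camera("wrist")[:,:,::-1])
cv2.imwrite("pics/t7.png",cv2.resize(bot.camera("top")[140:260,280:440][:,:,::-1],(800,600),interpolation=2))
cv2.imwrite("pics/s7.png",cv2.resize(bot.camera("scene")[180:300,320:480][:,:,::-1],(800,600),interpolation=2))
E
```

```text
28.65 [ 4.22962791e+01  6.29350622e+00 -1.74220846e-02] [ 0.25715749 -0.1961665   0.09973732]
t31.23 [486.32 -31.4  189.25] yaw 0.0078 F [-0.66 -0.73 -0.56] w 49.77
```

View pics/w7.png

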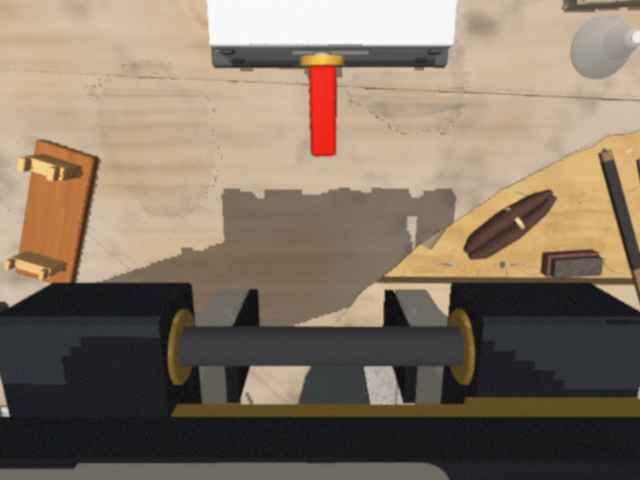

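View pics/s7.png

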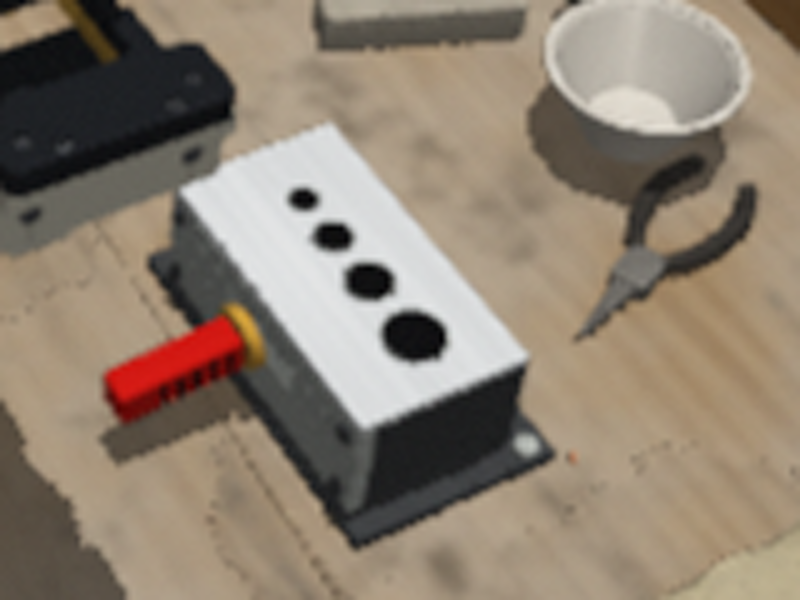

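View pics/t7.png

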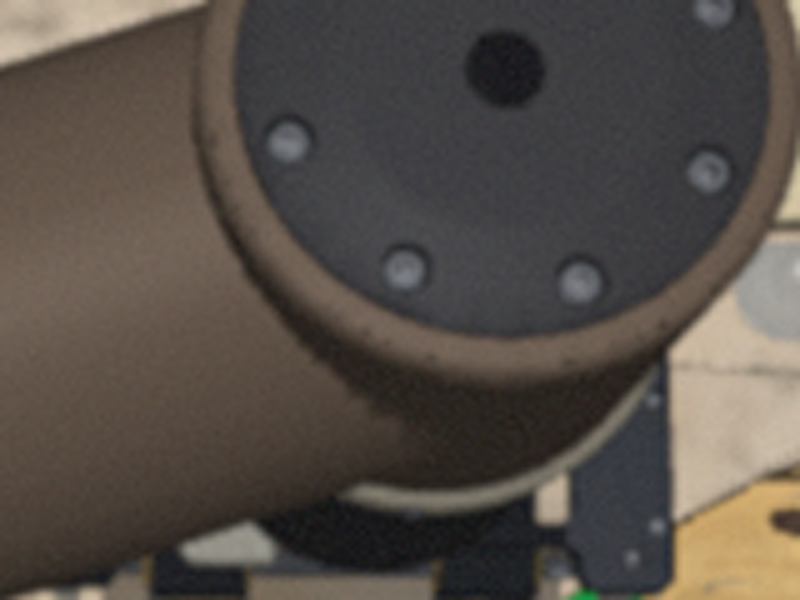

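The scene view shows the pin level with its collar against the front plate, at about (245,335) in the crop. The wrist view agrees (collar at about (322,60)), and the cone is still in place. The top view is blocked by the arm. I'm handing in.

```bash
python3 - <<'E'
from plant import bot
bot.close_job(); print(bot.read_state()['t'])
E
```

```text
the job is handed in; nothing more can be done
the job is handed in; nothing more can be done
```

The locking pin is home in the jig: its collar is against the front plate, I have let go of it, and the job was handed in at about 31 s.

- **Finding the hole:** I slid the tip along the sprung plate at about 3.5 N. It dropped in about 6.3 mm to the left (+y) of the slot centre: the push fell to zero and sideways motion was blocked on both sides.
- **Pushing home:** The pin slid in without resistance. The collar met the plate at about 42 mm depth with about 4 N. The highest force reading in any script was about 4.2 N.
- **Final checks:** After release, the scene and wrist pictures show the pin level with its collar against the plate. The robot was clear and touching nothing, and the cone was still standing in its place.
- **Not confirmed:** In the last pictures the arm blocked the top view, and I did not look at the dark box again. It was well clear of the path, and no contact force showed up near it. The first top-camera estimate of the pin was about 2 mm and 0.02 rad off, so I corrected it with the wrist camera before gripping.

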